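# Set the casting flasks over the wax trees

### The job

Three wax trees stand on their rubber sprue bases, ready to be cast. Put over each tree the steel flask that fits its base and is tall enough to cover the tree, so that the flask stands upright and fully home in the base's groove. Do not knock the wax, and leave the one flask that is not needed standing where it is.

Things in the scene. Friction and masses are not known exactly. Their poses are not given: they have to be found in the camera images.
- flask_large_mid (a point): centre (half-way up, on the axis) of the large casting flask: a plain bright steel tube standing on end, open at top and bottom, 60 mm outside diameter, 2.5 mm wall, 80 mm high; z up along its axis, loose
- flask_medium_mid (a point): centre (half-way up, on the axis) of the medium casting flask: a plain bright steel tube standing on end, open at top and bottom, 50 mm outside diameter, 2.5 mm wall, 66 mm high; z up along its axis, loose
- flask_small_mid (a point): centre (half-way up, on the axis) of the small casting flask: a plain bright steel tube standing on end, open at top and bottom, 40 mm outside diameter, 2.5 mm wall, 54 mm high; z up along its axis, loose
- flask_short_mid (a point): centre (half-way up, on the axis) of the short casting flask: a bright steel tube as wide as the large flask, 60 mm outside diameter, 2.5 mm wall, but only 40 mm high, too low to cover the tree on the large base; z up, loose. It is the one to leave standing
- base_large: large sprue base: black rubber disc 72 mm across, loose, carrying a wax tree; origin at the centre of its underside, z up. Its groove takes the rim of a 60 mm flask: floor 5 mm up, between a tapered boss (18 mm high, 52 mm across below, 38 on top) that centres the flask from inside and a lip 10 mm high, 66 mm across inside. With its flask home, the flask's centre is 45 mm above this origin
- base_medium: medium sprue base: black rubber disc 62 mm across, loose, carrying a wax tree; origin at the centre of its underside, z up. Its groove takes the rim of a 50 mm flask: floor 5 mm up, between a tapered boss (18 mm high, 42 mm across below, 28 on top) that centres the flask from inside and a lip 10 mm high, 56 mm across inside. With its flask home, the flask's centre is 38 mm above this origin
- base_small: small sprue base: black rubber disc 52 mm across, loose, carrying a wax tree; origin at the centre of its underside, z up. Its groove takes the rim of a 40 mm flask: floor 5 mm up, between a tapered boss (18 mm high, 32 mm across below, 18 on top) that centres the flask from inside and a lip 10 mm high, 46 mm across inside. With its flask home, the flask's centre is 32 mm above this origin
- tree_large: the turquoise wax tree, a trunk with little rings, standing upright on the large base and fixed to it: 36 mm across, its top 70 mm above the table; origin and axes are those of base_large (centre of the base's underside). Fragile
- tree_medium: the turquoise wax tree, a trunk with little rings, standing upright on the medium base and fixed to it: 28 mm across, its top 57 mm above the table; origin and axes are those of base_medium (centre of the base's underside). Fragile
- tree_small: the turquoise wax tree, a trunk with little rings, standing upright on the small base and fixed to it: 18 mm across, its top 46 mm above the table; origin and axes are those of base_small (centre of the base's underside). Fragile

How it is judged (in metres and radians):
At the end, for the whole second after the job is handed in: Each of the three flasks stands on the base of its own size: within 5 mm of centre, within 3 mm of seated height, upright within 3 degrees, released and at rest, bases flat on the table; the short flask still stands within 20 mm of its start (horizontal distance between flask_large_mid and base_large below 0.005 m and z of flask_large_mid in the frame of base_large between 0.042 and 0.048 m and angle between each of flask_large_mid, base_large, flask_medium_mid, base_medium, flask_small_mid, base_small, flask_short_mid's own z axis and vertical below 0.055 rad and height (world z) of each of base_large, base_medium, base_small below 0.004 m and linear speed of each of base_large, base_medium, base_small below 0.02 m/s and horizontal distance between flask_medium_mid and base_medium below 0.005 m and z of flask_medium_mid in the frame of base_medium between 0.035 and 0.041 m and horizontal distance between flask_small_mid and base_small below 0.005 m and z of flask_small_mid in the frame of base_small between 0.029 and 0.035 m and distance of flask_short_mid from where it was at the start of the episode below 0.02 m); the robot touches nothing.
It fails at once if the wax tree on the large base is knocked (more than 3 N) (contact force between tree_large and anything else above 3 N).
It fails at once if the wax tree on the medium base is knocked (more than 3 N) (contact force between tree_medium and anything else above 3 N).
It fails at once if the wax tree on the small base is knocked (more than 3 N) (contact force between tree_small and anything else above 3 N).
It fails at once if the flask that is not needed is moved away or knocked over (more than 30 mm) (distance of flask_short_mid from where it was at the start of the episode above 0.03 m).
It fails at once if a base is tipped (more than 20 degrees) (angle between any of base_large, base_medium, base_small's own z axis and vertical above 0.35 rad).
It also fails if it takes over 88 s, if anything falls off the work surface, if the arm or the gripper's body presses on something with over 40 N, if the wrist force passes 120 N, or if a joint passes its speed limit or range.

### The arm

A 7-joint arm with a two-finger parallel gripper is mounted at the origin on a cart in front of the work surface, level with it; the furniture and walls round the work are solid. World frame = base frame: x ahead of the robot, y to its left, z up, the work surface at z = 0. Lengths are in m, angles in degrees, forces in N, time in s.
With the tool pointing down it reaches from about 0.4 to 0.875 m from the base axis. Payload 19.3 kg.
Tool frame: the origin (TCP) lies at the very end of the fingers, on their centre line; the grasp point (between the pads) lies 19 mm behind it; z points along the fingers, y is the line along which they close (so a half turn about z gives the same grasp; the last joint's range is limited). The gripper opens to 85 mm and grips with 20 to 120 N. Pads are 22 mm wide; open, the fingers measure 114 mm over their backs; the gripper's body (76 mm by 85 mm) begins 54 mm behind the grasp point. The pads swing forward as they close: fully open they stand 13 mm farther back than shut.
Start: joints at [-80.856, 29.874, -2.08, 91.645, 1.215, 58.505, -6.463], TCP at [0.142, 0.609, 0.231] pointing down, gripper open.
Joint ranges: [-166.77, 166.77], [-17.47, 122.26], [-85.68, 81.53], [9.62, 139.38], [-72.42, 252.41], [9.2, 110.78], [-144.41, 144.41]. Speed limits (degrees/s): [108.29, 108.29, 136.94, 136.94, 172.46, 172.46, 172.46].

### API

Orientations are given as [roll, pitch, yaw] about the fixed x, y, z axes, in that order (R = Rz(yaw) Ry(pitch) Rx(roll)).
In Python, from bench import read_state, eyes, ticket gives the robot as it stands.
- The arm moves only by the tool arm_command, never from a script. Its argument "steps" is a list that holds one entry, the list of rows, each a list of 7 numbers: the opening, from 0 (shut) to 1 (fully open), then the shift along the world's x, y, z in mm, then the turn, a rotation vector about the world's x, y, z in rad. In form: [[[grip, x, y, z, wx, wy, wz], ...]]. A call has exactly 10 rows; each row shifts and turns the commanded pose from where the row before left it; what a row does not reach is not made up. A row lasts 1/12 s, in which the tool goes at most 41.7 mm and 7.16 degrees, less where a joint would pass 70% of its speed; a pose out of reach is approached as far as the arm can. A call is refused whole if a number of a shift passes 41.7 or a number of a turn 0.125, either way. A call with a gripper value outside its range is refused whole. The fingers move at their own pace and stop on an object; "newtons" is the grip in N (left out, the last holds). Time passes only in rows, so rows that do not move let the fingers close, or fill a call up. It gives the time, the measured TCP pose, the force, the opening and the grip force at its end, in the units of the state.
- read_state(): the state, without advancing time (a new reading comes with each control period).
- eyes.get_image(name): name is "side" or "top" or "wrist"; returns a dict with "frame" (480x640x3 uint8, red, green, blue), "mtx" (3x3 intrinsics, pixels), "T" (4x4, takes a point from camera to world coordinates); the wrist camera has in their place "mount" (4x4, takes a point from camera to tool coordinates, whose origin is the TCP and whose axes are the flange's). Camera axes: x right, y up, looking along -z (the intrinsics and any distortion apply to the point x, -y, -z); pixel columns grow to the right and rows downward; lengths in m; the calibration is good to about 2 mm. A picture is of the moment at which its call begins: read the wrist's pose just before it. There is no depth.
- ticket.finish_job(): hands the job in; it is judged then, once.
The state is a dict: "clock": time; "q": joint angles; "qd": joint speeds; "tau": joint torques, N m; "tool_pos": TCP position; "tcp_rot": TCP orientation; "wrist_force": force on the tool from outside, world axes, zero at the start; "torque": the same for the moment, N m; "opening": finger opening in m; "grasp_force": force on a finger pad.
Only numpy, scipy, OpenCV 4.12 (cv2) and the standard library are available. Lean on these libraries where they do the work, as an engineer would, in place of code of your own. Each camera call takes 0.05 s, during which the arm holds its last target. There are 200 camera calls.

## Working session

There is one attempt and no reset: what is moved stays moved. The work goes in short steps, Python scripts to look and compute and a tool call to move; the robot and the scene stay as the last step left them, time stands still between calls to the robot, and variables do not carry over. Pictures are saved under pics/ and viewed, at most 14 in all, crops included, and the job is handed in when it is done.

Besides the shell and the picture viewer there is one more tool, called after "Emit:" in YAML: its name, and indented under it one key for each argument. arm_command: Moves the arm, as the interface text tells. Its arguments: {"type":"object","properties":{"steps":{"type":"array"},"newtons":{"type":"number"}},"required":["steps"]}

```bash
mkdir -p pics; ls; python3 - <<'E'
from bench import read_state, eyes
import cv2,numpy as np
s=read_state(); print({k:np.round(v,3).tolist() for k,v in s.items()})
for n in ["side","top"]:
    d=eyes.get_image(n); cv2.imwrite(f"pics/{n}0.png",d["frame"][...,::-1]); print(n,np.round(d["mtx"],2).tolist(),np.round(d["T"],4).tolist(),[k for k in d])
E
```

```text
pics
{'clock': 0.0, 'q': [-80.856, 29.909, -2.083, 91.671, 1.215, 58.506, -6.463], 'qd': [0.034, -0.034, -0.024, 0.037, 0.007, 0.007, 0.007], 'tau': [0.003, -92.709, 1.982, -36.993, 0.018, 0.008, -0.0], 'tool_pos': [0.142, 0.608, 0.231], 'tcp_rot': [-179.936, 0.004, 166.835], 'wrist_force': [-0.345, 0.802, -0.341], 'torque': [-0.015, -0.031, -0.002], 'grasp_force': 0.0, 'opening': 0.085}
side [[500.38, 0.0, 314.85], [0.0, 500.38, 237.21], [0.0, 0.0, 1.0]] [[-0.9377, 0.1875, -0.2924, 0.2551], [-0.347, -0.5445, 0.7636, 0.7232], [-0.016, 0.8175, 0.5757, 0.6024], [0.0, 0.0, 0.0, 1.0]] ['frame', 'mtx', 'T']
top [[548.46, 0.0, 307.22], [0.0, 548.46, 226.67], [0.0, 0.0, 1.0]] [[0.0, 0.996, -0.089, 0.4299], [-0.9997, -0.0021, -0.0241, 0.0096], [-0.0242, 0.0889, 0.9957, 1.0981], [0.0, 0.0, 0.0, 1.0]] ['frame', 'mtx', 'T']
```

View pics/top0.png

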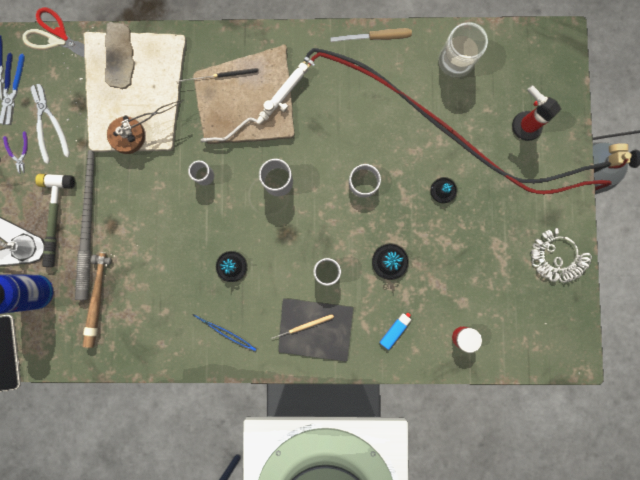

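View pics/side0.png

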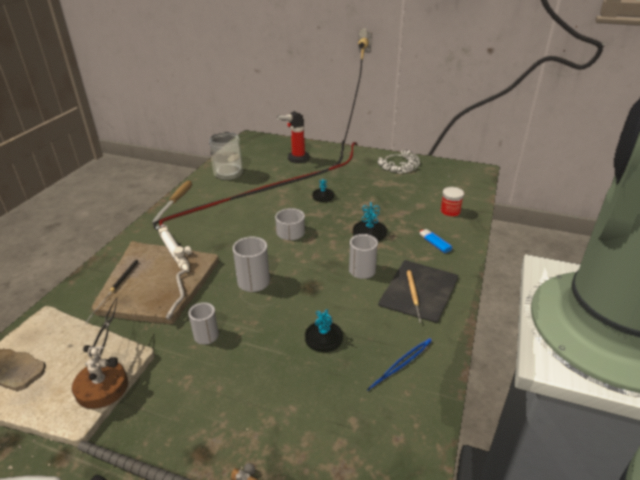

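The top view shows, in pixels, the flasks: small (200,174), large (276,177), short (365,181) and medium (327,272). The bases are small (444,190), medium (231,266) and large (390,262). The side view agrees. I'll zoom in on all seven and measure rim circles.

```bash
cat > h.py <<'E'
import numpy as np, cv2
def pix2plane(d,uv,z,T=None):
    T=d["T"] if T is None else T
    uv=np.asarray(uv,float).reshape(-1,2); K=d["mtx"]
    c=np.c_[(uv[:,0]-K[0,2])/K[0,0],-(uv[:,1]-K[1,2])/K[1,1],-np.ones(len(uv))]@T[:3,:3].T
    t=T[:3,3]; return (t+c*((z-t[2])/c[:,2])[:,None])[:,:2]
def world2pix(d,p,T=None):
    T=d["T"] if T is None else T
    c=(np.asarray(p)-T[:3,3])@T[:3,:3]; K=d["mtx"]
    return np.array([K[0,2]-K[0,0]*c[0]/c[2],K[1,2]+K[1,1]*c[1]/c[2]])
def fitcircle(P):
    for _ in range(5):
        A=np.c_[2*P,np.ones(len(P))]; x=np.linalg.lstsq(A,(P**2).sum(1),rcond=None)[0]
        r=np.sqrt(x[2]+x[0]**2+x[1]**2); e=np.linalg.norm(P-x[:2],axis=1)-r
        k=abs(e)<max(2.5*np.median(abs(e)),1e-4); 
        if k.all(): break
        P=P[k]
    return x[:2],r,np.std(e),len(P)
E
python3 - <<'E'
import cv2,numpy as np
im=cv2.imread("pics/top0.png")
C=[(200,174),(276,177),(365,181),(327,272),(444,190),(231,266),(390,262)]
t=[cv2.resize(im[y-28:y+28,x-25:x+25],(200,224),interpolation=cv2.INTER_NEAREST) for x,y in C]+[np.zeros((224,200,3),np.uint8)]
cv2.imwrite("pics/z.png",np.vstack([np.hstack(t[:4]),np.hstack(t[4:])]))
E
```

```text
(no output)
```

View pics/z.png

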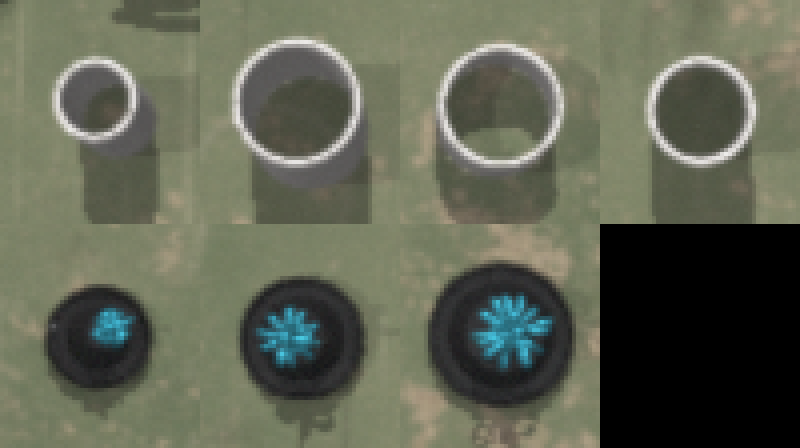

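The zoom shows clean bright rims on all four flasks and black base discs with the turquoise trees inside, so thresholding will work.

```bash
python3 - <<'E'
import cv2,numpy as np
from bench import eyes
from h import *
d=eyes.get_image("top"); im=d["frame"]; g=im.max(2)
O={"Fsmall":(200,174,.054,1),"Flarge":(276,177,.080,1),"Fshort":(365,181,.040,1),"Fmed":(327,272,.066,1),"Bsmall":(444,190,.010,0),"Bmed":(231,266,.010,0),"Blarge":(390,262,.010,0)}
for n,(x,y,z,b) in O.items():
    x0,y0=x-30,y-32; c=cv2.resize(g[y0:y0+64,x0:x0+60],None,fx=8,fy=8,interpolation=cv2.INTER_CUBIC).astype(int)
    m=(c>165) if b else (c<62)
    cs,_=cv2.findContours(m.astype(np.uint8),cv2.RETR_EXTERNAL,cv2.CHAIN_APPROX_NONE)
    k=max(cs,key=cv2.contourArea)
    if not b: k=cv2.convexHull(k)
    k=k.reshape(-1,2)
    P=pix2plane(d,(k+.5)/8-.5+[x0,y0],z)
    cc,r,s,N=fitcircle(P); print(n,np.round(cc*1e3,1),"r %.1f sd %.2f n %d"%(r*1e3,s*1e3,N), "R=%.0f az=%.1f"%(np.hypot(*cc)*1e3,np.degrees(np.arctan2(cc[1],cc[0]))))
E
```

```text
Fsmall [633.6 246.5] r 20.6 sd 0.15 n 293 R=680 az=21.3
Flarge [620.9  95.8] r 30.5 sd 0.14 n 599 R=628 az=8.8
Fshort [618.1 -76.7] r 30.7 sd 0.18 n 564 R=623 az=-7.1
Fmed [438.6  -2. ] r 25.6 sd 0.19 n 521 R=439 az=-0.3
Bsmall [ 599.5 -235. ] r 26.0 sd 0.34 n 41 R=644 az=-21.4
Bmed [447.9 187.3] r 30.7 sd 0.27 n 53 R=485 az=22.7
Blarge [ 457.5 -127.1] r 35.5 sd 0.28 n 60 R=475 az=-15.5
```

Emit:
arm_command:
  steps:
    - [[1,28,-20,0,0,0,0],[1,28,-20,0,0,0,0],[1,28,-20,0,0,0,0],[1,28,-20,0,0,0,0],[1,28,-20,0,0,0,0],[1,28,-20,0,0,0,0],[1,28,-20,0,0,0,0],[1,28,-20,0,0,0,0],[1,28,-20,0,0,0,0],[1,28,-20,0,0,0,0]]
  newtons: 40

```text
clock: 0.98
tool_pos: [0.4235, 0.4073, 0.2312]
tcp_rot: [-180.0, -0.0, 166.8]
wrist_force: [1.6, -0.1, -0.4]
opening: 0.0853
grasp_force: 0.0
```

Emit:
arm_command:
  steps:
    - [[1,27,-20,0,0,0,0],[1,27,-20,0,0,0,0],[1,27,-20,0,0,0,0],[1,27,-20,0,0,0,0],[1,27,-20,0,0,0,0],[1,27,-20,0,0,0,0],[1,27,-20,0,0,0,0],[1,20,-20,0,0,0,0],[1,0,0,0,0,0,0],[1,0,0,0,0,0,0]]

```text
clock: 1.82
tool_pos: [0.6322, 0.2467, 0.2306]
tcp_rot: [-179.9, -0.0, 166.7]
wrist_force: [-0.2, 0.2, -0.1]
opening: 0.085
grasp_force: 0.0
```

```bash
cat >> h.py <<'E'
from scipy.spatial.transform import Rotation as Rot
def wristT(s,d):
    T=np.eye(4); T[:3,:3]=Rot.from_euler("xyz",s["tcp_rot"],degrees=True).as_matrix(); T[:3,3]=s["tool_pos"]
    return T@d["mount"]
E
python3 - <<'E'
import cv2,numpy as np
from bench import eyes,read_state
from h import *
s=read_state(); d=eyes.get_image("wrist"); cv2.imwrite("pics/w1.png",d["frame"][...,::-1])
print(np.round(d["mount"],4).tolist(),np.round(d["mtx"],1).tolist(), s["tool_pos"],s["tcp_rot"])
T=wristT(s,d); print(np.round(T,3).tolist(), world2pix(d,[.6336,.2465,.054],T))
E
```

```text
[[0.0002, 0.9483, 0.3175, 0.0825], [1.0, 0.0001, -0.0009, -0.0004], [-0.0009, 0.3175, -0.9483, -0.1431], [0.0, 0.0, 0.0, 1.0]] [[365.8, 0.0, 313.6], [0.0, 365.8, 236.1], [0.0, 0.0, 1.0]] [0.63219366 0.24669013 0.23060563] [-1.79941922e+02 -2.33800356e-02  1.66666768e+02]
[[0.23, -0.923, -0.309, 0.552], [0.973, 0.219, 0.073, 0.265], [-0.0, -0.317, 0.948, 0.374], [0.0, 0.0, 0.0, 1.0]] [314.09575107 211.92959397]
```

View pics/w1.png

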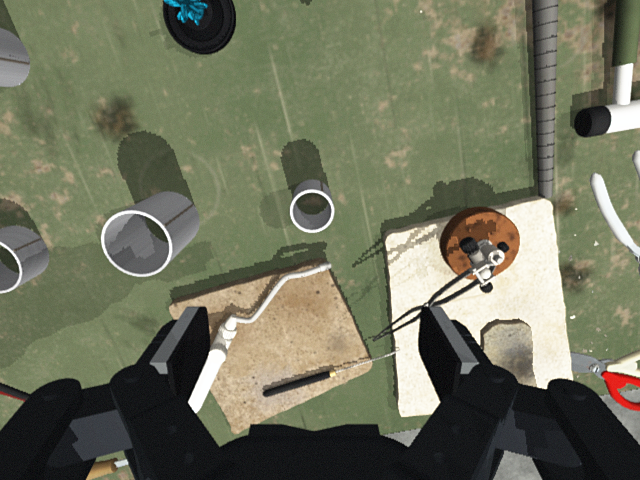

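The wrist picture shows the small flask rim at about (312,211), where I predicted (314,212). The large flask is at left (137,243) and the path down is clear. Measuring precisely:

```bash
cat >> h.py <<'E'
def circ(d,T,uv,z,bright,half=50,th=None):
    x,y=np.round(uv).astype(int); g=d["frame"].max(2); y0,x0=max(y-half,0),max(x-half,0)
    c=cv2.resize(g[y0:y+half,x0:x+half],None,fx=6,fy=6,interpolation=cv2.INTER_CUBIC).astype(int)
    m=(c>(th or 200)) if bright else (c<(th or 62))
    m=m.astype(np.uint8)
    cs,_=cv2.findContours(m,cv2.RETR_EXTERNAL,cv2.CHAIN_APPROX_NONE)
    k=max(cs,key=cv2.contourArea); k=cv2.convexHull(k).reshape(-1,2)
    return fitcircle(pix2plane(d,(k+.5)/6-.5+[x0,y0],z,T))
E
python3 - <<'E'
import numpy as np
from bench import eyes,read_state
from h import *
s=read_state(); d=eyes.get_image("wrist"); T=wristT(s,d)
for n,uv,z in [("small",(312,211),.054),("large",(137,243),.08)]:
  for th in (190,215): print(n,circ(d,T,uv,z,1,th=th))
E
```

```text
small (array([0.63248093, 0.24452338]), np.float64(0.020136681390751962), np.float64(5.774852215586644e-05), 54)
small (array([0.63248388, 0.24446458]), np.float64(0.01991823537995021), np.float64(5.021787379118687e-05), 47)
large (array([0.61962831, 0.09404168]), np.float64(0.030033278807891823), np.float64(5.2795424386386166e-05), 65)
large (array([0.61962418, 0.09404084]), np.float64(0.02982089123390054), np.float64(4.673083642655495e-05), 59)
```

Emit:
arm_command:
  steps:
    - [[1,0,-2,-28,0,0,0],[1,0,0,-28,0,0,0],[1,0,0,-28,0,0,0],[1,0,0,-28,0,0,0],[1,0,0,-28,0,0,0],[1,0,0,-28,0,0,0],[1,0,0,-25,0,0,0],[1,0,0,-15,0,0,0],[1,0,0,0,0,0,0],[1,0,0,0,0,0,0]]

```text
clock: 2.75
tool_pos: [0.6311, 0.2472, 0.0236]
tcp_rot: [-180.0, -0.0, 166.9]
wrist_force: [1.1, 0.3, 0.3]
opening: 0.0855
grasp_force: 0.0
```

Emit:
arm_command:
  steps:
    - [[0.3,0,0,0,0,0,0],[0.3,0,0,0,0,0,0],[0.3,0,0,0,0,0,0],[0.3,0,0,0,0,0,0],[0.3,0,0,0,0,0,0],[0.3,0,0,0,0,0,0],[0.3,0,0,0,0,0,0],[0.3,0,0,0,0,0,0],[0.3,0,0,0,0,0,0],[0.3,0,0,0,0,0,0]]
  newtons: 40

```text
clock: 3.58
tool_pos: [0.6319, 0.2468, 0.0246]
tcp_rot: [179.9, 0.1, 166.8]
wrist_force: [-2.4, -1.3, 10.1]
opening: 0.0394
grasp_force: 39.3
```

Emit:
arm_command:
  steps:
    - [[0.3,0,0,10,0,0,0],[0.3,0,0,25,0,0,0],[0.3,0,0,35,0,0,0],[0.3,0,0,35,0,0,0],[0.3,0,0,35,0,0,0],[0.3,0,0,35,0,0,0],[0.3,0,0,35,0,0,0],[0.3,-3,-20,0,0,0,0],[0.3,-3,-33,0,0,0,0],[0.3,-3,-35,0,0,0,0]]

```text
clock: 4.42
tool_pos: [0.6219, 0.1588, 0.2346]
tcp_rot: [179.9, 0.1, 167.0]
wrist_force: [1.6, -0.8, -1.3]
opening: 0.0395
grasp_force: 40.6
```

Emit:
arm_command:
  steps:
    - [[0.3,-3,-38,0,0,0,0],[0.3,-3,-38,0,0,0,0],[0.3,-3,-38,0,0,0,0],[0.3,-3,-38,0,0,0,0],[0.3,-3,-38,0,0,0,0],[0.3,-3,-38,0,0,0,0],[0.3,-3,-38,0,0,0,0],[0.3,-3,-38,0,0,0,0],[0.3,0,-38,0,0,0,0],[0.3,0,-38,0,0,0,0]]

```text
clock: 5.25
tool_pos: [0.5979, -0.2233, 0.2344]
tcp_rot: [180.0, 0.0, 166.8]
wrist_force: [1.0, 0.8, -1.3]
opening: 0.0392
grasp_force: 40.6
```

Emit:
arm_command:
  steps:
    - [[0.3,0,-15,0,0,0,0],[0.3,0,0,0,0,0,0],[0.3,0,0,0,0,0,0],[0.3,0,0,0,0,0,0],[0.3,0,0,0,0,0,0],[0.3,0,0,0,0,0,0],[0.3,0,0,0,0,0,0],[0.3,0,0,0,0,0,0],[0.3,0,0,0,0,0,0],[0.3,0,0,0,0,0,0]]

```text
clock: 6.08
tool_pos: [0.5984, -0.2363, 0.2333]
tcp_rot: [-180.0, -0.0, 166.8]
wrist_force: [-1.1, -0.5, -1.8]
opening: 0.0392
grasp_force: 40.6
```

```bash
python3 - <<'E'
import cv2,numpy as np
from bench import eyes,read_state
from h import *
for i in range(4):
    s=read_state(); d=eyes.get_image("wrist"); T=wristT(s,d); uv=world2pix(d,[.599,-.236,.01],T)
    print(s["tool_pos"].round(4),s["tcp_rot"].round(2)); c=circ(d,T,uv,.010,0,half=55); print(c)
print(uv, world2pix(d,[.598,-.236,.233+.025],T))
cv2.imwrite("pics/w2.png",d["frame"][...,::-1])
E
```

```text
[ 0.5984 -0.2363  0.2333] [-180.     -0.    166.84]
(array([ 0.59879782, -0.23729132]), np.float64(0.026000336861798715), np.float64(4.307242543596398e-05), 35)
[ 0.5984 -0.2363  0.2333] [-180.     -0.    166.84]
(array([ 0.59888   , -0.23723039]), np.float64(0.026052095336607434), np.float64(0.00010013735937349218), 40)
[ 0.5984 -0.2364  0.2333] [-180.      0.    166.84]
(array([ 0.59894677, -0.23731707]), np.float64(0.026104183231625354), np.float64(5.807852051552508e-05), 30)
[ 0.5984 -0.2364  0.2333] [-180.     -0.    166.83]
(array([ 0.59890926, -0.23728561]), np.float64(0.02606082120219881), np.float64(5.271454056796613e-05), 37)
[314.25571872 199.36648904] [315.25157427 342.62832943]
```

View pics/w2.png

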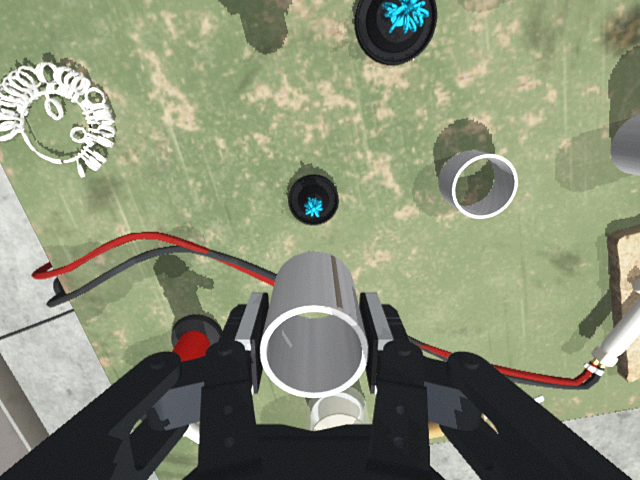

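The wrist view shows the small flask held upright with its rim centred at about (315,350). The base is at (313,200), clear below it. Now I'll measure the held rim against the base.

```bash
python3 - <<'E'
import cv2,numpy as np
from bench import eyes,read_state
from h import *
s=read_state(); d=eyes.get_image("wrist"); T=wristT(s,d); print(d["frame"][345:352,255:272].max(2)[3])
for z in (.262,.2643):
  for th in (205,225): print(z,circ(d,T,(315,350),z,1,half=62,th=th))
E
```

```text
[ 46  21  24  16  52 237 255 255 254 255 255 222 136 122 107 109 112]
0.262 (array([ 0.59976944, -0.23707402]), np.float64(0.020146504177069875), np.float64(5.03884054442406e-05), 36)
0.262 (array([ 0.59969571, -0.23714334]), np.float64(0.019982595077699106), np.float64(7.12704878528248e-05), 41)
0.2643 (array([ 0.59812357, -0.23669094]), np.float64(0.019741351881858583), np.float64(4.9375079363536793e-05), 36)
0.2643 (array([ 0.59805132, -0.23675887]), np.float64(0.01958073904406948), np.float64(6.983721677610739e-05), 41)
```

Emit:
arm_command:
  steps:
    - [[0.3,0,-0.5,-20,0,0,0],[0.3,0,0,-35,0,0,0],[0.3,0,0,-35,0,0,0],[0.3,0,0,-35,0,0,0],[0.3,0,0,-25,0,0,0],[0.3,0,0,-15,0,0,0],[0.3,0,0,-12,0,0,0],[0.3,0,0,-12,0,0,0],[0.3,0,0,-6,0,0,0],[0.3,0,0,-3,0,0,0]]

```text
clock: 7.17
tool_pos: [0.5984, -0.237, 0.0348]
tcp_rot: [-180.0, -0.0, 166.8]
wrist_force: [0.3, -0.0, -0.4]
opening: 0.0391
grasp_force: 40.6
```

Emit:
arm_command:
  steps:
    - [[0.3,0,0,-2,0,0,0],[0.3,0,0,-2,0,0,0],[0.3,0,0,-1,0,0,0],[0.3,0,0,-1,0,0,0],[0.3,0,0,-1,0,0,0],[0.3,0,0,-0.5,0,0,0],[0.3,0,0,0,0,0,0],[0.3,0,0,0,0,0,0],[0.3,0,0,0,0,0,0],[0.3,0,0,0,0,0,0]]

```text
clock: 8.0
tool_pos: [0.5988, -0.2371, 0.0295]
tcp_rot: [180.0, 0.1, 166.8]
wrist_force: [-6.8, 2.7, 21.6]
opening: 0.0393
grasp_force: 42.8
```

Emit:
arm_command:
  steps:
    - [[1,0,0,0,0,0,0],[1,0,0,0,0,0,0],[1,0,0,0,0,0,0],[1,0,0,0,0,0,0],[1,0,0,0,0,0,0],[1,0,0,10,0,0,0],[1,0,0,20,0,0,0],[1,0,0,30,0,0,0],[1,0,0,35,0,0,0],[1,0,0,35,0,0,0]]

```text
clock: 8.83
tool_pos: [0.5979, -0.2369, 0.1597]
tcp_rot: [-180.0, -0.0, 166.8]
wrist_force: [0.7, -0.5, 0.1]
opening: 0.0851
grasp_force: 0.0
```

Emit:
arm_command:
  steps:
    - [[1,0,5,35,0,0,0],[1,2,30,30,0,0,0],[1,3,37,10,0,0,0],[1,3,37,0,0,0,0],[1,3,37,0,0,0,0],[1,3,37,0,0,0,0],[1,3,37,0,0,0,0],[1,3,37,0,0,0,0],[1,2,37,0,0,0,0],[1,0,20,0,0,0,0]]

```text
clock: 9.67
tool_pos: [0.6201, 0.0815, 0.2329]
tcp_rot: [179.9, -0.0, 167.0]
wrist_force: [-1.0, 1.1, 0.8]
opening: 0.0853
grasp_force: 0.0
```

Emit:
arm_command:
  steps:
    - [[1,0,17,0,0,0,0],[1,0,0,0,0,0,0],[1,0,0,0,0,0,0],[1,0,0,0,0,0,0],[1,0,0,0,0,0,0],[1,0,0,0,0,0,0],[1,0,0,0,0,0,0],[1,0,0,0,0,0,0],[1,0,0,0,0,0,0],[1,0,0,0,0,0,0]]

```text
clock: 10.5
tool_pos: [0.6203, 0.0933, 0.2322]
tcp_rot: [-180.0, -0.0, 166.8]
wrist_force: [0.8, 0.4, -0.8]
opening: 0.0852
grasp_force: 0.0
```

```bash
python3 - <<'E'
import cv2,numpy as np
from bench import eyes,read_state
from h import *
s=read_state(); d=eyes.get_image("wrist"); T=wristT(s,d); uv=world2pix(d,[.620,.094,.08],T)
print(s["tool_pos"],s["tcp_rot"],uv); print(circ(d,T,uv,.08,1,half=50,th=205))
t=eyes.get_image("top"); cv2.imwrite("pics/t2.png",cv2.resize(t["frame"][140:240,400:500,::-1],(500,500)))
uv=world2pix(t,[.5995,-.235,.059]); x,y=uv.round().astype(int); print(circ(t,t["T"],uv,.059,1,half=22,th=165))
E
```

```text
[0.62034003 0.09334267 0.23223263] [-1.79997731e+02 -2.16362696e-03  1.66821711e+02] [314.45291438 217.08185813]
(array([0.61973014, 0.09407466]), np.float64(0.030053635596122365), np.float64(4.936515040888146e-05), 62)
(array([ 0.60092943, -0.23613285]), np.float64(0.02022945915275947), np.float64(8.963653576111063e-05), 30)
```

View pics/t2.png

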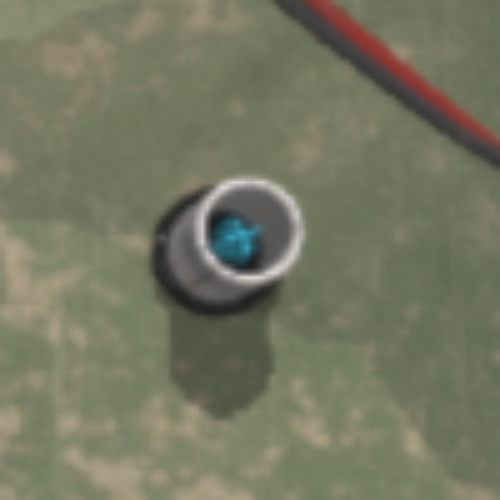

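The top view shows the small flask upright around its tree with the rim at the seated height and about 1.8 mm from the base centre, so it is home. Next is the large flask.

Emit:
arm_command:
  steps:
    - [[1,-0.5,1,-20,0,0,0],[1,0,0,-30,0,0,0],[1,0,0,-30,0,0,0],[1,0,0,-30,0,0,0],[1,0,0,-30,0,0,0],[1,0,0,-30,0,0,0],[1,0,0,-17,0,0,0],[1,0,0,0,0,0,0],[1,0,0,0,0,0,0],[1,0,0,0,0,0,0]]

```text
clock: 11.43
tool_pos: [0.6207, 0.0946, 0.0466]
tcp_rot: [180.0, 0.1, 166.8]
wrist_force: [0.3, -0.0, -0.3]
opening: 0.0852
grasp_force: 0.0
```

Emit:
arm_command:
  steps:
    - [[0.55,0,0,0,0,0,0],[0.55,0,0,0,0,0,0],[0.55,0,0,0,0,0,0],[0.55,0,0,0,0,0,0],[0.55,0,0,0,0,0,0],[0.55,0,0,0,0,0,0],[0.55,0,0,0,0,0,0],[0.55,0,0,0,0,0,0],[0.55,0,0,0,0,0,0],[0.55,0,0,0,0,0,0]]
  newtons: 40

```text
clock: 12.27
tool_pos: [0.6206, 0.0946, 0.0468]
tcp_rot: [179.9, 0.1, 166.8]
wrist_force: [-2.6, -0.2, 10.3]
opening: 0.0594
grasp_force: 40.8
```

Emit:
arm_command:
  steps:
    - [[0.55,0,0,10,0,0,0],[0.55,0,0,25,0,0,0],[0.55,0,0,35,0,0,0],[0.55,0,0,35,0,0,0],[0.55,0,0,35,0,0,0],[0.55,0,0,35,0,0,0],[0.55,-10,-14,15,0,0,0],[0.55,-18,-25,0,0,0,0],[0.55,-22,-30,0,0,0,0],[0.55,-22,-30,0,0,0,0]]

```text
clock: 13.1
tool_pos: [0.5467, -0.0053, 0.2362]
tcp_rot: [180.0, 0.1, 166.9]
wrist_force: [0.8, -1.6, -2.9]
opening: 0.0598
grasp_force: 44.7
```

Emit:
arm_command:
  steps:
    - [[0.55,-22,-30,0,0,0,0],[0.55,-22,-30,0,0,0,0],[0.55,-22,-30,0,0,0,0],[0.55,-16,-22,0,0,0,0],[0.55,-9,-12,0,0,0,0],[0.55,0,0,0,0,0,0],[0.55,0,0,0,0,0,0],[0.55,0,0,0,0,0,0],[0.55,0,0,0,0,0,0],[0.55,0,0,0,0,0,0]]

```text
clock: 13.93
tool_pos: [0.4572, -0.1278, 0.2353]
tcp_rot: [180.0, -0.0, 166.9]
wrist_force: [-0.2, 0.1, -2.4]
opening: 0.0599
grasp_force: 44.7
```

```bash
cat > m.py <<'E'
import cv2,numpy as np,sys
from bench import eyes,read_state
from h import *
bx,by,dz,out=float(sys.argv[1]),float(sys.argv[2]),float(sys.argv[3]),sys.argv[4]
s=read_state(); d=eyes.get_image("wrist"); T=wristT(s,d); uv=world2pix(d,[bx,by,.01],T)
print(s["tool_pos"].round(4),s["tcp_rot"].round(2),uv.round()); print("base",circ(d,T,uv,.010,0,half=75))
z=s["tool_pos"][2]+dz; uv=world2pix(d,[*s["tool_pos"][:2],z],T); print(uv.round())
for th in (205,225): print("rim",circ(d,T,uv,z,1,half=90,th=th))
cv2.imwrite("pics/"+out,d["frame"][...,::-1])
E
python3 m.py .4566 -.1292 .034 w3.png
```

```text
[ 0.4572 -0.1278  0.2353] [179.99  -0.   166.9 ] [312. 198.]
base (array([ 0.45654544, -0.12902341]), np.float64(0.0358547996084428), np.float64(6.990533094480496e-05), 39)
[314. 359.]
rim (array([ 0.45605347, -0.12776719]), np.float64(0.029797945198235698), np.float64(5.603195435458507e-05), 71)
rim (array([ 0.45603349, -0.12779954]), np.float64(0.029696398850814265), np.float64(4.619700773741715e-05), 69)
```

View pics/w3.png

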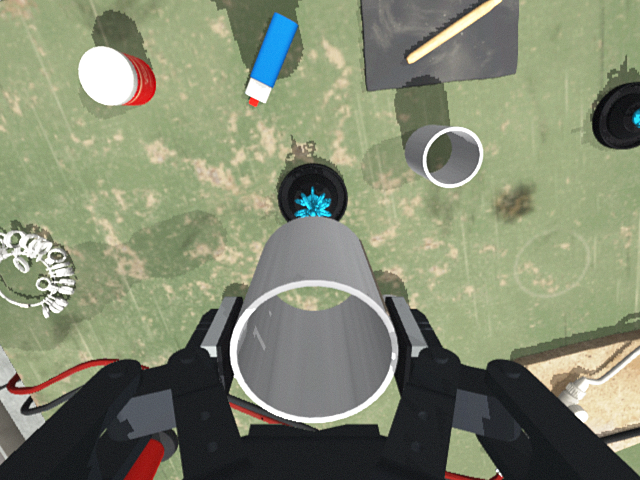

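The wrist view shows the large flask held over its base at (312,195), with the rim centre at (314,352). The offset is about 1.2 mm in y, so I'll correct that and lower.

Emit:
arm_command:
  steps:
    - [[0.55,0,-1.2,-20,0,0,0],[0.55,0,0,-35,0,0,0],[0.55,0,0,-33,0,0,0],[0.55,0,0,-20,0,0,0],[0.55,0,0,-14,0,0,0],[0.55,0,0,-14,0,0,0],[0.55,0,0,-14,0,0,0],[0.55,0,0,-14,0,0,0],[0.55,0,0,-10,0,0,0],[0.55,0,0,-4,0,0,0]]

```text
clock: 14.82
tool_pos: [0.4565, -0.1293, 0.0559]
tcp_rot: [-180.0, -0.1, 166.9]
wrist_force: [-0.7, 0.5, -3.3]
opening: 0.06
grasp_force: 44.7
```

Emit:
arm_command:
  steps:
    - [[0.55,0,0,-2,0,0,0],[0.55,0,0,-2,0,0,0],[0.55,0,0,-1,0,0,0],[0.55,0,0,-1,0,0,0],[0.55,0,0,-1,0,0,0],[0.55,0,0,0,0,0,0],[0.55,0,0,0,0,0,0],[0.55,0,0,0,0,0,0],[0.55,0,0,0,0,0,0],[0.55,0,0,0,0,0,0]]

```text
clock: 15.65
tool_pos: [0.4573, -0.1298, 0.0516]
tcp_rot: [180.0, 0.1, 166.8]
wrist_force: [-6.1, 1.7, 28.4]
opening: 0.0597
grasp_force: 47.4
```

Emit:
arm_command:
  steps:
    - [[1,0,0,0,0,0,0],[1,0,0,0,0,0,0],[1,0,0,0,0,0,0],[1,0,0,0,0,0,0],[1,0,0,10,0,0,0],[1,0,0,25,0,0,0],[1,0,0,35,0,0,0],[1,0,0,35,0,0,0],[1,-1,5,35,0,0,0],[1,-3,20,30,0,0,0]]

```text
clock: 16.48
tool_pos: [0.4528, -0.1067, 0.2233]
tcp_rot: [-180.0, 0.1, 166.6]
wrist_force: [0.8, 0.2, 0.2]
opening: 0.0858
grasp_force: 0.0
```

Emit:
arm_command:
  steps:
    - [[1,-5,30,10,0,0,0],[1,-5,30,0,0,0,0],[1,-4,25,0,0,0,0],[1,-1,15,0,0,0,0],[1,0,0,0,0,0,0],[1,0,0,0,0,0,0],[1,0,0,0,0,0,0],[1,0,0,0,0,0,0],[1,0,0,0,0,0,0],[1,0,0,0,0,0,0]]

```text
clock: 17.32
tool_pos: [0.4379, -0.0053, 0.2302]
tcp_rot: [-180.0, -0.0, 166.8]
wrist_force: [-0.7, -0.4, -0.2]
opening: 0.0856
grasp_force: 0.0
```

```bash
python3 - <<'E'
import cv2,numpy as np
from bench import eyes,read_state
from h import *
s=read_state(); d=eyes.get_image("wrist"); T=wristT(s,d); uv=world2pix(d,[.4378,-.004,.066],T)
print(s["tool_pos"],s["tcp_rot"],uv); print(circ(d,T,uv,.066,1,half=50,th=205))
t=eyes.get_image("top"); cv2.imwrite("pics/t3.png",t["frame"][...,::-1])
uv=world2pix(t,[.4575,-.127,.085]); print(circ(t,t["T"],uv,.085,1,half=30,th=165))
E
```

```text
[ 0.43785291 -0.00528853  0.23022151] [-1.79991936e+02 -4.55837283e-03  1.66771226e+02] [315.21545471 213.53530854]
(array([ 0.43740283, -0.00357363]), np.float64(0.02539243494795812), np.float64(5.5340596423442334e-05), 38)
(array([ 0.45224021, -0.09806154]), np.float64(0.06054788101581191), np.float64(0.005018056279226006), 11)
```

View pics/t3.png

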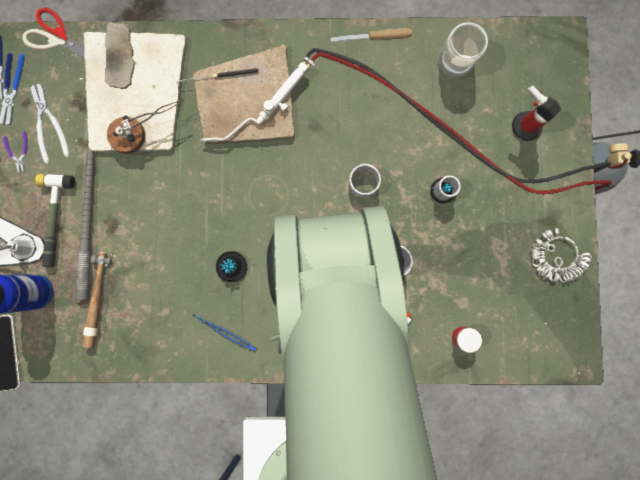

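The arm hides the large flask at (400,262) from the top camera, so I'll check it later. The small flask and the short flask at (365,181) look fine. Going down on the medium flask.

Emit:
arm_command:
  steps:
    - [[1,-0.5,1.7,-20,0,0,0],[1,0,0,-32,0,0,0],[1,0,0,-32,0,0,0],[1,0,0,-32,0,0,0],[1,0,0,-32,0,0,0],[1,0,0,-30,0,0,0],[1,0,0,-20,0,0,0],[1,0,0,0,0,0,0],[1,0,0,0,0,0,0],[1,0,0,0,0,0,0]]

```text
clock: 18.25
tool_pos: [0.4378, -0.0031, 0.0332]
tcp_rot: [180.0, 0.0, 166.8]
wrist_force: [-0.1, -0.4, -0.2]
opening: 0.0853
grasp_force: 0.0
```

Emit:
arm_command:
  steps:
    - [[0.45,0,0,0,0,0,0],[0.45,0,0,0,0,0,0],[0.45,0,0,0,0,0,0],[0.45,0,0,0,0,0,0],[0.45,0,0,0,0,0,0],[0.45,0,0,0,0,0,0],[0.45,0,0,0,0,0,0],[0.45,0,0,0,0,0,0],[0.45,0,0,0,0,0,0],[0.45,0,0,0,0,0,0]]
  newtons: 40

```text
clock: 19.08
tool_pos: [0.438, -0.0029, 0.0333]
tcp_rot: [180.0, 0.1, 166.8]
wrist_force: [-2.5, 0.7, 20.8]
opening: 0.0497
grasp_force: 37.8
```

Emit:
arm_command:
  steps:
    - [[0.45,0,0,10,0,0,0],[0.45,0,0,25,0,0,0],[0.45,0,0,35,0,0,0],[0.45,0,0,35,0,0,0],[0.45,0,0,35,0,0,0],[0.45,0,0,35,0,0,0],[0.45,0,10,25,0,0,0],[0.45,1,25,0,0,0,0],[0.45,2,35,0,0,0,0],[0.45,2,35,0,0,0,0]]

```text
clock: 19.92
tool_pos: [0.4422, 0.1027, 0.2336]
tcp_rot: [179.9, 0.1, 166.7]
wrist_force: [1.2, -0.4, -1.4]
opening: 0.0499
grasp_force: 42.2
```

Emit:
arm_command:
  steps:
    - [[0.45,2,35,0,0,0,0],[0.45,2,30,0,0,0,0],[0.45,1,19,0,0,0,0],[0.45,0,0,0,0,0,0],[0.45,0,0,0,0,0,0],[0.45,0,0,0,0,0,0],[0.45,0,0,0,0,0,0],[0.45,0,0,0,0,0,0],[0.45,0,0,0,0,0,0],[0.45,0,0,0,0,0,0]]

```text
clock: 20.75
tool_pos: [0.4474, 0.1855, 0.2323]
tcp_rot: [180.0, 0.0, 166.8]
wrist_force: [0.5, 0.4, -1.5]
opening: 0.0494
grasp_force: 42.3
```

```bash
python3 m.py .4471 .1853 .0328 w4.png; python3 - <<'E'
from bench import eyes
from h import *
t=eyes.get_image("top")
uv=world2pix(t,[.4575,-.127,.085]); print("large on base, top",circ(t,t["T"],uv,.085,1,half=30,th=165))
E
```

```text
[0.4474 0.1855 0.2323] [1.8000e+02 1.0000e-02 1.6679e+02] [313. 199.]
base (array([0.44694005, 0.18671432]), np.float64(0.030948965953209506), np.float64(8.504448878061713e-05), 50)
[314. 357.]
rim (array([0.45084511, 0.18333325]), np.float64(0.028802440960113623), np.float64(0.0005655441291602076), 51)
rim (array([0.45037227, 0.18279017]), np.float64(0.028012924550535164), np.float64(0.0013347721690160762), 53)
large on base, top (array([ 0.45784337, -0.1285779 ]), np.float64(0.03047779491753426), np.float64(8.674511896005884e-05), 32)
```

View pics/w4.png

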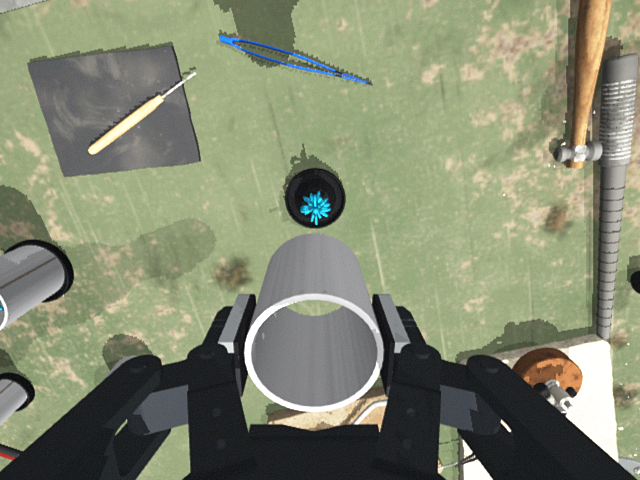

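The wrist view shows the medium flask held at about (314,352) over its base at (315,198). The bright board below the rim spoiled the rim fit. The large flask is home, 1.5 mm from the base centre. Refitting the rim with a stricter mask:

```bash
python3 - <<'E'
import cv2
from bench import eyes,read_state
from h import *
s=read_state(); d=eyes.get_image("wrist"); T=wristT(s,d)
f=d["frame"]; m=((f.min(2)>200)*255).astype(np.uint8); d["frame"]=cv2.merge([m]*3)
for z in (.031,.0328): print("rim",circ(d,T,(314,352),s["tool_pos"][2]+z,1,half=74,th=128))
E
```

```text
rim (array([0.44814604, 0.18524829]), np.float64(0.025442899304325493), np.float64(4.4487610005296664e-05), 35)
rim (array([0.44684126, 0.18555272]), np.float64(0.025034195866295957), np.float64(4.377298079022687e-05), 36)
```

Emit:
arm_command:
  steps:
    - [[0.45,0,1.2,-20,0,0,0],[0.45,0,0,-35,0,0,0],[0.45,0,0,-35,0,0,0],[0.45,0,0,-32,0,0,0],[0.45,0,0,-14,0,0,0],[0.45,0,0,-14,0,0,0],[0.45,0,0,-14,0,0,0],[0.45,0,0,-14,0,0,0],[0.45,0,0,-8,0,0,0],[0.45,0,0,-3,0,0,0]]

```text
clock: 21.73
tool_pos: [0.4469, 0.187, 0.0422]
tcp_rot: [-179.9, -0.1, 166.8]
wrist_force: [-0.1, -0.1, -1.4]
opening: 0.0498
grasp_force: 42.3
```

Emit:
arm_command:
  steps:
    - [[0.45,0,0,-2,0,0,0],[0.45,0,0,-2,0,0,0],[0.45,0,0,-1,0,0,0],[0.45,0,0,-1,0,0,0],[0.45,0,0,-0.5,0,0,0],[0.45,0,0,0,0,0,0],[0.45,0,0,0,0,0,0],[0.45,0,0,0,0,0,0],[0.45,0,0,0,0,0,0],[0.45,0,0,0,0,0,0]]

```text
clock: 22.57
tool_pos: [0.4478, 0.1873, 0.0383]
tcp_rot: [179.9, 0.1, 166.8]
wrist_force: [-7.8, -2.1, 30.1]
opening: 0.0498
grasp_force: 45.2
```

Contact came at 38.3 mm, against 38.2 expected when seated. Releasing, lifting and backing away in +y for the final check.

Emit:
arm_command:
  steps:
    - [[1,0,0,0,0,0,0],[1,0,0,0,0,0,0],[1,0,0,0,0,0,0],[1,0,0,0,0,0,0],[1,0,0,10,0,0,0],[1,0,0,25,0,0,0],[1,0,0,35,0,0,0],[1,0,0,35,0,0,0],[1,0,0,35,0,0,0],[1,0,0,35,0,0,0]]

```text
clock: 23.4
tool_pos: [0.4469, 0.1869, 0.2143]
tcp_rot: [180.0, 0.0, 166.8]
wrist_force: [0.7, 0.2, -0.1]
opening: 0.0853
grasp_force: 0.0
```

Emit:
arm_command:
  steps:
    - [[1,-10,35,0,0,0,0],[1,-10,35,0,0,0,0],[1,-10,35,0,0,0,0],[1,-10,35,0,0,0,0],[1,-10,35,0,0,0,0],[1,-10,35,0,0,0,0],[1,-10,35,0,0,0,0],[1,-10,20,0,0,0,0],[1,0,0,0,0,0,0],[1,0,0,0,0,0,0]]

```text
clock: 24.23
tool_pos: [0.3664, 0.4529, 0.212]
tcp_rot: [-180.0, -0.0, 167.0]
wrist_force: [0.7, -0.3, 0.5]
opening: 0.0851
grasp_force: 0.0
```

```bash
python3 - <<'E'
import cv2
from bench import eyes,read_state
from h import *
t=eyes.get_image("top"); cv2.imwrite("pics/t5.png",t["frame"][...,::-1])
for n,c,z,h in [("L",(.4575,-.127),.085,30),("M",(.4479,.1873),.071,28),("S",(.5995,-.235),.059,22),("short",(.6181,-.0767),.04,28)]:
    r=circ(t,t["T"],world2pix(t,[*c,z]),z,1,half=h,th=165); print(n,((r[0]-c)*1e3).round(1),r[1:])
s=eyes.get_image("side"); cv2.imwrite("pics/s5.png",s["frame"][...,::-1])
print(read_state()["tool_pos"])
E
```

```text
L [ 0.5 -1.4] (np.float64(0.030937738046480236), np.float64(0.00011232401340864913), 34)
M [0.9 1.8] (np.float64(0.025598118704207834), np.float64(8.678428694941276e-05), 31)
S [ 1.6 -0.9] (np.float64(0.02066396595059072), np.float64(7.547509605457062e-05), 27)
short [0. 0.] (np.float64(0.030881099204295322), np.float64(0.00013486043971455263), 44)
[0.36777486 0.4512778  0.21212067]
```

View pics/s5.png

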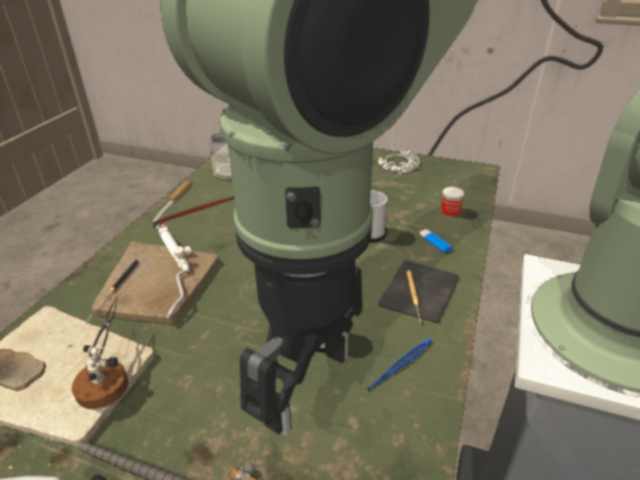

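View pics/t5.png

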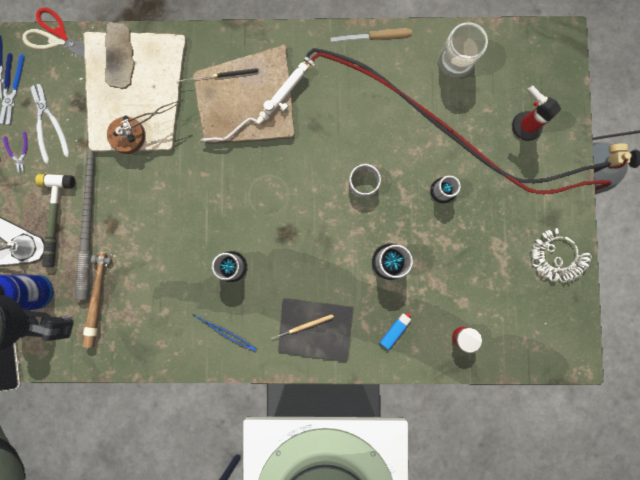

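The top view shows each tree inside its flask, all within 2 mm of the base centres, and the short flask has not moved. The arm hides the side view, so I'll return it to its start and triangulate the rim heights.

Emit:
arm_command:
  steps:
    - [[1,-25,17,2,0,0,0],[1,-25,17,2,0,0,0],[1,-25,17,2,0,0,0],[1,-25,17,2,0,0,0],[1,-25,17,2,0,0,0],[1,-25,17,2,0,0,0],[1,-25,17,2,0,0,0],[1,-25,17,2,0,0,0],[1,-25,17,2,0,0,0],[1,0,0,0,0,0,0]]

```text
clock: 25.17
tool_pos: [0.1374, 0.6074, 0.2304]
tcp_rot: [179.9, -0.1, 167.1]
wrist_force: [-0.9, -0.2, 0.4]
opening: 0.0857
grasp_force: 0.0
```

```bash
python3 - <<'E'
import cv2
from bench import eyes
from h import *
t=eyes.get_image("top"); s=eyes.get_image("side")
cv2.imwrite("pics/s6.png",cv2.resize(s["frame"][160:380,250:440,::-1],None,fx=2.7,fy=2.7))
for n,c,z in [("L",(.4575,-.127),.085),("M",(.4479,.1873),.071),("S",(.5995,-.235),.059),("short",(.6181,-.0767),.04)]:
    print(n,"z %.3f"%z, world2pix(s,[*c,z]).round(1), "bottom rim", world2pix(s,[*c,.01]).round(1))
E
```

```text
L z 0.085 [371.3 198.5] bottom rim [369.5 229.3]
M z 0.071 [323.7 306.3] bottom rim [323.9 334.2]
S z 0.059 [322.8 175.1] bottom rim [322.9 193.7]
short z 0.040 [289.  216.1] bottom rim [289.6 228.1]
```

View pics/s6.png

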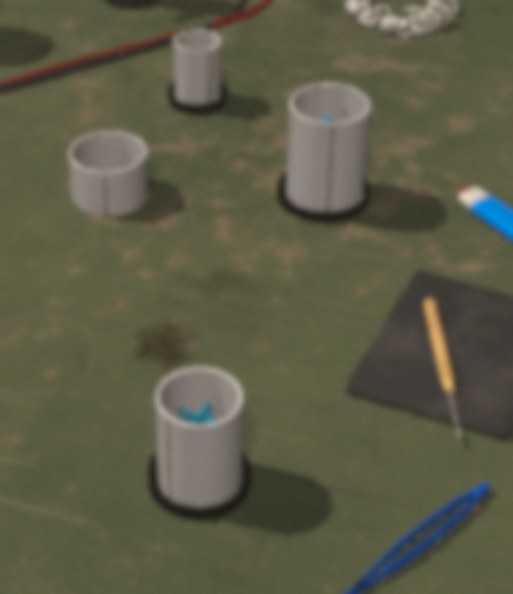

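In the side view all three flasks stand upright and level in their bases. Their rim centres are within about 1 px of the seated predictions: M (324,307), L (372,199), S (323,175). A flask resting on the lip would sit about 2 px higher. Handing in.

```bash
python3 -c "
from bench import ticket
print(ticket.finish_job())"
```

```text
the job is handed in; nothing more can be done
None
```

I handed the job in at about 25 s: the large, medium and small flasks measured upright and seated on their own bases, within 2 mm of centre, and the short flask had not moved; the hand-in returned no verdict.

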